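Fit the key to the screw press

ROBOT

A 6-joint arm with a two-finger parallel gripper is mounted at the origin on the work surface. World frame = base frame: x ahead of the robot, y to its left, z up, the work surface at z = 0. Lengths are in m, angles in rad, forces in N, time in s.
With the tool pointing down it reaches from about 0.375 to 0.975 m from the base axis. Payload 3.8 kg.
Tool frame: the origin (TCP) lies between the finger pads; the fingertips stand 22 mm ahead of it and the grasp point (between the pads) lies 3 mm ahead of it (bot.finger_overhang is the distance from the TCP to the fingertips, in m); x points along the fingers, y is the direction in which the jaws open and shut, and the axes are right-handed (so a half turn about x gives the same grasp; the last joint's range is limited). The gripper opens to 85 mm and grips with 20 to 120 N. Pads are 22 mm wide; open, the fingers measure 114 mm over their backs; the gripper's body (76 mm by 85 mm) begins 54 mm behind the grasp point. The pads swing forward as they close: fully open they stand 13 mm farther back than shut.
Start: joints at [1.3, 0.264, 1.604, -0, 1.274, -0.037], TCP at [0.156, 0.657, 0.214] pointing down, gripper open.
Joint ranges: [-2.63, 2.63], [-0.94, 2.18], [0.31, 2.57], [-1.31, 4.45], [0, 2.66], [-2.55, 2.55]. Speed limits (rad/s): [2.57, 2.57, 3.14, 3.14, 3.14, 3.14].

INTERFACE

Orientations are given as a rotation vector (axis times angle).
In Python, from workcell import bot gives the robot as it stands. The module is installed in compiled form; this text tells all that it offers.
- The arm moves only by the tool arm_command, never from a script. Its argument "series" is a list that holds one entry, the list of rows, each a list of 7 numbers: the turn, a rotation vector about the tool's x, y, z in rad, then the shift along the tool's x, y, z in cm, then the opening, from 0 (shut) to 1 (fully open). In form: [[[rx, ry, rz, x, y, z, grip], ...]]. A call has 1 to 10 rows; each row shifts and turns the pose as measured when the row begins, along the tool's axes as they then stand; what a row does not reach is not made up. A row lasts 1/10 s, in which the tool goes at most 50 mm and 8.59 degrees, less where a joint would pass 70% of its speed; a pose out of reach is approached as far as the arm can. A call is refused whole if a number of a shift passes 5 or a number of a turn 0.15, either way. A call with a gripper value outside its range is refused whole. The fingers move at their own pace and stop on an object; "newtons" is the grip in N (left out, the last holds). Time passes only in rows, so rows that do not move let the fingers close. It gives the time, the measured TCP pose, the force and the opening at its end, in the units of the state.
- bot.read_state(): the state, without advancing time (a new reading comes with each control period).
- bot.read_camera(name): name is "scene" or "top" or "wrist"; returns (picture, depth): 420x560x3 uint8, blue, green, red; 420x560 float32, m along the optical axis (not along the pixel's ray), 0 where there is no reading.
- bot.camera_info(name): a dict with "K" (3x3 intrinsics, pixels), "extrinsics" (4x4, takes a point from camera to world coordinates). Camera axes: x right, y down, z forward; pixel columns grow to the right and rows downward; lengths in m; the calibration is good to about 2 mm. A picture is of the moment at which its call begins: read the wrist's pose just before it. camera_info takes no time and is no camera call; for the wrist camera it gives the pose at the moment of the call.
- bot.finish_job(): hands the job in, once; it reports no verdict.
The state is a dict: "time": time; "q": joint angles; "joint_vel": joint speeds; "joint_torque": joint torques, N m; "tool_pos": TCP position; "tcp_rot": TCP orientation; "wrist_force": force on the tool from outside, world axes, zero at the start; "torque": the same for the moment, N m; "width": opening from 0.0 (shut) to 1.0 (fully open).
Only numpy, scipy, OpenCV 4.12 (cv2) and the standard library are available. Lean on these libraries where they do the work, as an engineer would, in place of code of your own. Each camera call takes 0.05 s, during which the arm holds its last target.

TASK

Take the larger of the two steel T-keys standing on the table and push it down onto the square drive on top of the screw press until the spring ball clicks and the key sits fully home on the collar, then let go of it. Nobody knows how the square is turned, so find it by feel or by eye; never force the key against the press (stay under 45 N), and leave the smaller key where it stands.

Things in the scene. Friction and masses are not known exactly. Their poses are not given: they have to be found in the camera images.
- key_grip (a point): Centre of the grip block (30 mm along x, 24 mm across y, 28 mm tall, flat sides facing +y and -y) on top of the larger steel T-key, 76 mm above its mouth. A round cross bar 14 mm thick runs out of the block along +x and -x, 150 mm over its ends. Below it: neck 20 mm thick, 17 mm long, then the square hub, 38 x 38 x 45 mm. z up. Key 90 mm tall, 0.32 to 0.48 kg, standing on its mouth.
- key_mouth (a point): Centre of the larger key's underside, in the plane of its mouth (axes as key_grip). The square hole is 20 x 20 mm, 24 mm deep, its sides parallel to the key's x and y, so the key fits the drive in any of four positions a quarter turn apart. A groove for the spring ball runs around the hole's walls 6 to 14 mm above the mouth.
- seat (a point): Fixed point on the axis of the press's spindle, in the upper face of its collar (48 mm wide), where the mouth of a fully home key rests; 160 mm above the table. z up. A spring ball (8 mm) sticks out 2 mm from one side of the square, 10 mm above the collar: it resists from 13 mm above the collar (push of 6 to 15 N; the key's weight is not enough), drags, and clicks into the groove over the last 3 mm.
- drive_top (a point): Fixed point at the centre of the top of the 19 x 19 mm upright square drive, 22 mm above the collar; the top 2.5 mm taper to 15 x 15 mm. HOW THE SQUARE IS TURNED about the vertical is not reported: its sides stand anywhere from 20 to 70 degrees off this point's x and y (the frame's), never in line with them. It turns stiffly (0.2 N m). The key drops about 9 mm over it freely when aligned within a few degrees.
- small_key_grip (a point): Centre of the grip block of the smaller T-key, 57 mm above the table; same shape as the larger one, 68 mm tall, bar 110 mm long along x. Not to be disturbed.
- press: The green screw press that carries spindle, collar and drive, fixed to the table; origin at the centre of its underside, z up. Base 200 (x) x 260 (y) x 25 mm; two columns at y = +-105 mm carry a bridge (55 mm in x, 250 mm in y, top at 140 mm; nuts on it up to 152 mm).
Not all that is in view belongs to the job. What is shaped like the part that bears key_grip but orange or pink is not meant.

How it is judged:
By the outcome, as a careful person would: the job done as asked, in the order asked, and still so for the second after the job is handed in, with the robot touching nothing.
It also fails if it takes over 51 s, if anything falls off the work surface, if the arm or the gripper's body presses on something with over 40 N, if the wrist force passes 120 N, or if a joint passes its speed limit or range.

## Working session

There is one attempt and no reset: what is moved stays moved. The work goes in short steps, Python scripts to look and compute and a tool call to move; the robot and the scene stay as the last step left them, time stands still between calls to the robot, and variables do not carry over. Pictures are saved under pics/ and viewed, and the job is handed in when it is done.

Besides the shell and the picture viewer there is one more tool, called after ">>>" by a JSON object that holds its "name" and its "arguments". arm_command: Moves the arm, as the interface text tells. Its arguments: {"type":"object","properties":{"series":{"type":"array"},"newtons":{"type":"number"}},"required":["series"]}

```bash
mkdir -p pics; ls
python3 - <<'E'
from workcell import bot
import cv2,numpy as np
s=bot.read_state()
print({k:np.round(v,4).tolist() for k,v in s.items()}, bot.finger_overhang)
for n in("scene","top","wrist"):
    i=bot.camera_info(n); print(n,np.round(i["K"],2).tolist(),np.round(i["extrinsics"],4).tolist())
    p,d=bot.read_camera(n); cv2.imwrite(f"pics/{n}0.png",p); np.save(f"{n}0.npy",d)
E
```

```text
pics
{'time': 0.0, 'q': [1.3001, 0.2647, 1.6054, -0.0, 1.2737, -0.0369], 'joint_vel': [-0.0014, -0.001, -0.0011, -0.0003, 0.0009, 0.0002], 'joint_torque': [0.0003, -51.5125, -36.7302, 0.0001, 0.0132, -0.0], 'tool_pos': [0.1562, 0.6559, 0.2126], 'tcp_rot': [0.1819, 1.5633, -0.1853], 'wrist_force': [0.9362, -0.0901, 0.4336], 'torque': [0.0054, 0.017, 0.0077], 'width': 1.0003} 0.022
scene [[458.81, 0.0, 272.28], [0.0, 458.81, 209.38], [0.0, 0.0, 1.0]] [[-0.2693, 0.803, -0.5316, 0.9192], [0.963, 0.2182, -0.1584, 0.1888], [-0.0112, -0.5546, -0.8321, 0.8489], [0.0, 0.0, 0.0, 1.0]]
top [[451.33, 0.0, 281.03], [0.0, 451.33, 208.17], [0.0, 0.0, 1.0]] [[0.012, -0.9821, 0.1879, 0.2837], [-0.9999, -0.0138, -0.0084, 0.0583], [0.0108, -0.1877, -0.9822, 1.1411], [0.0, 0.0, 0.0, 1.0]]
wrist [[311.57, 0.0, 275.53], [0.0, 311.57, 214.89], [0.0, 0.0, 1.0]] [[0.2322, 0.9297, 0.2858, 0.0828], [0.9727, -0.2216, -0.0695, 0.6729], [-0.0013, 0.2942, -0.9558, 0.3731], [0.0, 0.0, 0.0, 1.0]]
```

View pics/scene0.png

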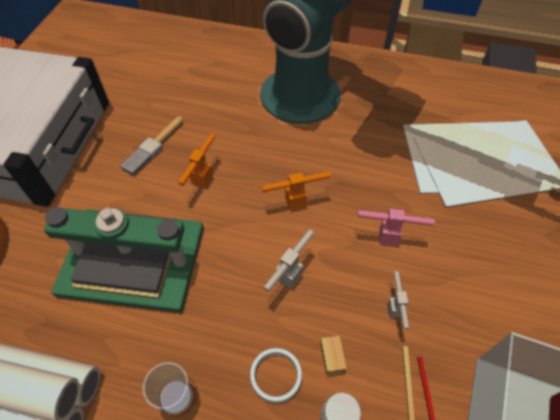

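View pics/top0.png

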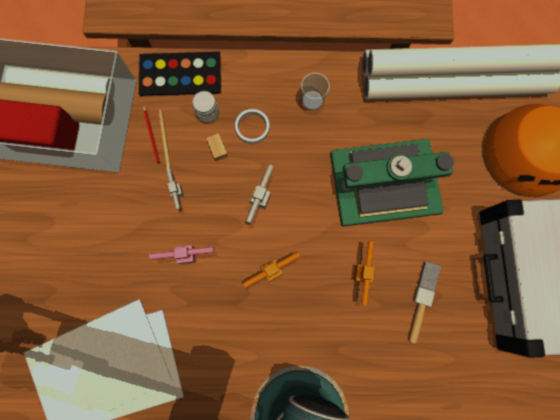

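View pics/wrist0.png

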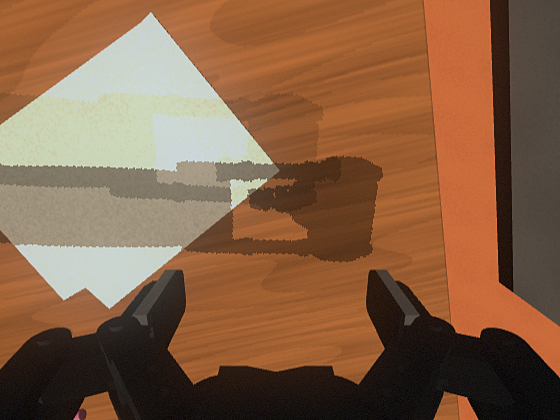

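The top view shows the steel keys: the large one at about (260,194) and the small one at about (174,188). The press drive is at about (401,166). In the scene view the large key is at about (290,258) and the drive at about (110,220). Next I measure them.

```bash
cat > h.py <<'E'
import numpy as np,cv2
from workcell import bot
def ray(info,u,v):
    K=info["K"];E=np.array(info["extrinsics"])
    d=E[:3,:3]@np.linalg.inv(K)@np.array([u,v,1.]);return E[:3,3],d
def onplane(info,u,v,z):
    o,d=ray(info,u,v);return o+d*(z-o[2])/d[2]
def cloud(info,D):
    K=np.array(info["K"]);E=np.array(info["extrinsics"]);v,u=np.indices(D.shape)
    P=np.stack([(u-K[0,2])/K[0,0]*D,(v-K[1,2])/K[1,1]*D,D],-1)
    return P@E[:3,:3].T+E[:3,3]
E
python3 - <<'E'
from h import *
out={}
for n,boxes in (("top",{"L":(235,155,285,230),"S":(155,160,190,215)}),("scene",{"L":(255,222,322,305),"S":(380,262,420,335)})):
    i=bot.camera_info(n);p=cv2.imread(f"pics/{n}0.png");D=np.load(f"{n}0.npy");C=cloud(i,D)
    for k,(a,b,c,d) in boxes.items():
        hsv=cv2.cvtColor(p,cv2.COLOR_BGR2HSV)
        m=np.zeros(D.shape,bool);m[b:d,a:c]=(hsv[b:d,a:c,1]<90)&(D[b:d,a:c]>0)
        P=C[m];z=P[:,2];print(n,k,m.sum(),np.percentile(z,[5,50,95,99]).round(4))
        zb={"L":(.066,.086),"S":(.047,.066)}[k]
        q=P[(z>zb[0])&(z<zb[1])]
        if len(q)<5: continue
        r=cv2.minAreaRect((q[:,:2]*1000).astype(np.float32));c0=q[:,:2].mean(0)
        w,V=np.linalg.eigh(np.cov(q[:,:2].T));v=V[:,1]
        print("  bar",len(q),r,c0.round(4),"yaw",np.degrees(np.arctan2(v[1],v[0])).round(1))
        g=P[(z>(.084 if k=="L" else .063))]; print("  top",len(g),g.mean(0).round(4) if len(g) else "", np.ptp(g,axis=0) if len(g) else "")
    p2=p
# zooms
for n,(a,b,c,d) in (("top",(330,130,460,230)),("scene",(50,195,210,310))):
    p=cv2.imread(f"pics/{n}0.png")[b:d,a:c];cv2.imwrite(f"pics/{n}_press.png",cv2.resize(p,None,fx=5,fy=5,interpolation=cv2.INTER_CUBIC))
i=bot.camera_info("top");C=cloud(i,np.load("top0.npy"))
print(C[160:172,394:408,2].round(3))
E
```

```text
top L 509 [0.0194 0.0811 0.0908 0.0927]
  bar 261 ((522.1461791992188, 99.5858383178711), (21.715635299682617, 149.875), 68.9796142578125) [0.5204 0.1014] yaw 160.0
  top 154 [0.5195 0.1017 0.0885] [0.13076641 0.0525257  0.00945743]
top S 280 [0.0167 0.0598 0.0695 0.0709]
  bar 164 ((539.4534912109375, 315.66546630859375), (109.3426742553711, 17.92664909362793), 19.650794982910156) [0.537  0.3145] yaw -162.9
  top 80 [0.5373 0.3146 0.067 ] [0.09273635 0.02747201 0.00990332]
scene L 991 [0.0088 0.0797 0.0896 0.091 ]
  bar 455 ((526.6852416992188, 104.75479888916016), (21.879758834838867, 149.8386688232422), 68.53031158447266) [0.5321 0.1029] yaw 160.0
  top 204 [0.5257 0.1042 0.0885] [0.11001931 0.04169128 0.00807514]
scene S 583 [0.008  0.059  0.0679 0.0691]
  bar 306 ((542.1563110351562, 318.1585998535156), (108.52833557128906, 18.26671028137207), 16.3029842376709) [0.5455 0.3175] yaw -163.0
  top 140 [0.5426 0.3177 0.0665] [0.09254092 0.02894062 0.00712733]
[[0.161 0.159 0.158 0.16  0.159 0.157 0.16  0.178 0.181 0.181 0.18  0.183
  0.184 0.163]
 [0.159 0.161 0.161 0.159 0.16  0.158
[... 239 characters left out ...]
.161 0.164 0.159 0.181 0.18  0.183 0.181 0.182 0.183 0.18  0.183
  0.183 0.179]
 [0.158 0.157 0.157 0.169 0.175 0.178 0.182 0.182 0.184 0.183 0.185 0.183
  0.182 0.181]
 [0.162 0.16  0.16  0.169 0.171 0.174 0.176 0.178 0.179 0.181 0.181 0.183
  0.183 0.181]
 [0.158 0.159 0.158 0.162 0.166 0.17  0.172 0.18  0.179 0.182 0.182 0.18
  0.181 0.157]
 [0.162 0.158 0.16  0.162 0.162 0.165 0.168 0.169 0.177 0.179 0.179 0.18
  0.161 0.159]
 [0.159 0.164 0.161 0.159 0.16  0.158 0.166 0.169 0.168 0.174 0.179 0.179
  0.158 0.159]
 [0.159 0.16  0.162 0.158 0.161 0.163 0.159 0.163 0.165 0.168 0.175 0.16
  0.16  0.161]
 [0.16  0.161 0.157 0.16  0.161 0.159 0.16  0.159 0.162 0.165 0.159 0.162
  0.16  0.16 ]]
```

View pics/top_press.png

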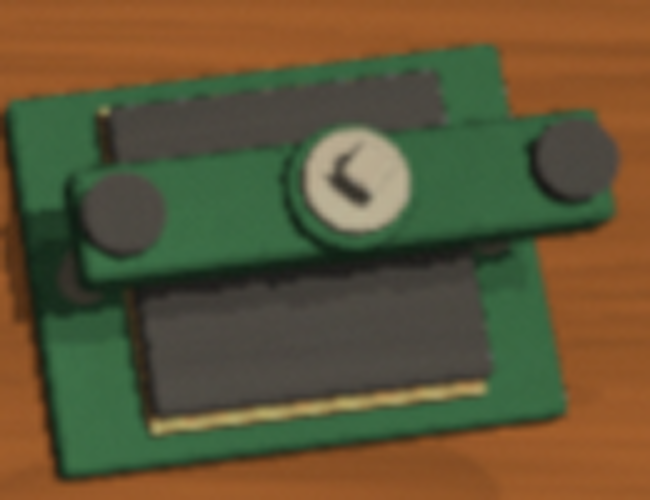

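View pics/scene_press.png

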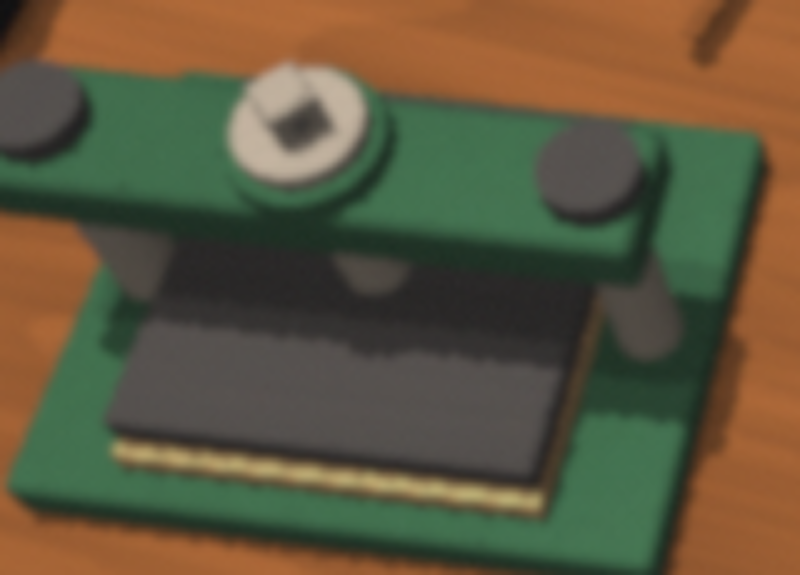

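Run:
```python
from h import *
for n,(a,b,c,d) in (("top",(375,145,425,190)),("scene",(85,195,135,245))):
    i=bot.camera_info(n);D=np.load(f"{n}0.npy");C=cloud(i,D)
    B=C[b:d,a:c].reshape(-1,3);z=B[:,2]
    col=B[(z>.155)&(z<.1645)];t=B[(z>.178)&(z<.19)]
    ce=np.concatenate([B[(z>.155)&(z<.19)]])
    r=cv2.minAreaRect((t[:,:2]*1000).astype(np.float32))
    print(n,"circle",cv2.minEnclosingCircle((col[:,:2]*1000).astype(np.float32)),"top",t.mean(0).round(4),r)
    # press bridge
    p=cv2.imread(f"pics/{n}0.png");h=cv2.cvtColor(p,cv2.COLOR_BGR2HSV)
    g=(h[...,0]>60)&(h[...,0]<90)&(h[...,1]>100)&(D>0)
    if n=="scene": g[:195]=0;g[:,240:]=0
    else: g[:120]=0;g[240:]=0;g[:,:320]=0
    for lo,hi in((.015,.032),(.132,.15)):
        q=C[g&(C[...,2]>lo)&(C[...,2]<hi)];print("  green",lo,len(q),cv2.minAreaRect((q[:,:2]*1000).astype(np.float32)))
```

```text
top circle ((569.5972900390625, -221.32275390625), 27.921384811401367) top [ 0.5714 -0.2201  0.1816] ((571.4981689453125, -220.48977661132812), (18.890466690063477, 19.707841873168945), 51.412025451660156)
  green 0.015 2061 ((572.0281982421875, -218.680908203125), (196.7175750732422, 255.56439208984375), 7.912431240081787)
  green 0.132 1479 ((557.3163452148438, -282.8790283203125), (378.1240234375, 110.11502075195312), 81.1574935913086)
scene circle ((576.0595092773438, -217.4692840576172), 24.267562866210938) top [ 0.5764 -0.217   0.1809] ((575.8771362304688, -217.84373474121094), (21.5058536529541, 18.57547378540039), 53.08370590209961)
  green 0.015 2144 ((578.8779907226562, -215.72235107421875), (193.59957885742188, 253.90634155273438), 8.20889949798584)
  green 0.132 1702 ((577.9915161132812, -214.7359619140625), (54.04195785522461, 242.84542846679688), 8.09618091583252)
```

The drive is near (0.574,-0.219). Its sides sit at about 52° (mod 90), and the press yaw is 8°. The key grip is near (0.524,0.102) with its bar at 160°. The two fixed cameras differ by about 5 mm, so I'll refine both points with the wrist camera.

```bash
cat >> h.py <<'E'
from scipy.spatial.transform import Rotation as R
def target_rot(yaw): # tool x down, y (jaw) at world yaw deg
    y=np.array([np.cos(np.radians(yaw)),np.sin(np.radians(yaw)),0]);x=np.array([0,0,-1.]);return R.from_matrix(np.stack([x,y,np.cross(x,y)],1))
def go(pos,yaw,s=None):
    s=s or bot.read_state();Rc=R.from_rotvec(s["tcp_rot"]);t=target_rot(yaw)
    rv=(Rc.inv()*t).as_rotvec();d=np.array(pos)-s["tool_pos"]
    M=Rc.as_matrix()
    print("t",round(s["time"],2),"pos",np.round(s["tool_pos"],4),"jawyaw",np.degrees(np.arctan2(M[1,1],M[0,1])).round(2),"tilt",np.round(M[2,:],3),"F",np.round(s["wrist_force"],1),"T",np.round(s["torque"],2),"w",round(s["width"],3),"q6",np.round(s["q"][5],2))
    print(" turn(rad)",rv.round(3)," shift cm now-frame",(Rc.inv().apply(d)*100).round(2)," final-frame",(t.inv().apply(d)*100).round(2))
    return Rc,t
E
python3 - <<'E'
from h import *
go((.524,.102,.25),70);go((.524,.102,.25),-110)
E
```

```text
t 0.15 pos [0.1562 0.656  0.2128] jawyaw 76.61 tilt [-1.    -0.002 -0.   ] F [ 0.  -0.1 -0.7] T [ 0.05 -0.03  0.  ] w 0.998 q6 -0.04
 turn(rad) [0.115 0.    0.002]  shift cm now-frame [ -3.64 -45.38  48.61]  final-frame [ -3.72 -39.48  53.51]
t 0.15 pos [0.1562 0.656  0.2128] jawyaw 76.61 tilt [-1.    -0.002 -0.   ] F [ 0.  -0.1 -0.7] T [ 0.05 -0.03  0.  ] w 0.998 q6 -0.04
 turn(rad) [-3.026e+00 -3.000e-03  0.000e+00]  shift cm now-frame [ -3.64 -45.38  48.61]  final-frame [ -3.72  39.48 -53.51]
```

>>> {"name": "arm_command", "arguments": {"series": [[[0.115, 0, 0, -1.8, 0, 0, 1], [0, 0, 0, -0.2, -2.9, 3.9, 1], [0, 0, 0, -0.2, -2.9, 3.9, 1], [0, 0, 0, -0.2, -2.9, 3.9, 1], [0, 0, 0, -0.2, -2.9, 3.9, 1], [0, 0, 0, -0.2, -2.9, 3.9, 1], [0, 0, 0, -0.2, -2.9, 3.9, 1], [0, 0, 0, -0.2, -2.9, 3.9, 1], [0, 0, 0, -0.2, -2.9, 3.9, 1], [0, 0, 0, -0.2, -2.9, 3.9, 1]]]}}

```text
time: 1.15
tool_pos: [0.3975, 0.2826, 0.2457]
tcp_rot: [0.263, 1.555, -0.273]
wrist_force: [1.0, 0.7, -0.3]
width: 0.998
```

Run:
```python
from h import *
go((.524,.102,.25),70)
```

```text
t 1.15 pos [0.3975 0.2826 0.2457] jawyaw 70.41 tilt [-1.    -0.006 -0.   ] F [ 1.   0.7 -0.3] T [ 0.01 -0.06  0.03] w 0.998 q6 -0.66
 turn(rad) [ 0.007 -0.     0.006]  shift cm now-frame [ -0.35 -12.78  17.97]  final-frame [ -0.43 -12.65  18.06]
```

>>> {"name": "arm_command", "arguments": {"series": [[[0.007, 0, 0.005, -0.1, -2.8, 4.0, 1], [0, 0, 0, -0.1, -2.8, 4.0, 1], [0, 0, 0, -0.1, -2.8, 4.0, 1], [0, 0, 0, -0.1, -2.5, 3.5, 1], [0, 0, 0, 0, -1, 1.5, 1], [0, 0, 0, 0, 0, 0, 1]]]}}

```text
time: 1.75
tool_pos: [0.5208, 0.1008, 0.2497]
tcp_rot: [0.278, 1.551, -0.281]
wrist_force: [-0.8, -0.6, 0.3]
width: 0.998
```

Run:
```python
from h import *
go((.524,.102,.25),70)
i=bot.camera_info("wrist");print(np.round(i["extrinsics"],3).tolist())
p,d=bot.read_camera("wrist");cv2.imwrite("pics/w1.png",p);np.save("w1.npy",d)
np.save("w1E.npy",i["extrinsics"])
```

```text
t 1.75 pos [0.5208 0.1008 0.2497] jawyaw 69.56 tilt [-1.    -0.002  0.002] F [-0.8 -0.6  0.3] T [0.   0.02 0.02] w 0.998 q6 -1.07
 turn(rad) [-0.008  0.002  0.002]  shift cm now-frame [-0.03  0.22  0.26]  final-frame [-0.03  0.22  0.26]
[[0.35, 0.895, 0.277, 0.45], [0.937, -0.334, -0.104, 0.127], [-0.001, 0.296, -0.955, 0.41], [0.0, 0.0, 0.0, 1.0]]
```

View pics/w1.png

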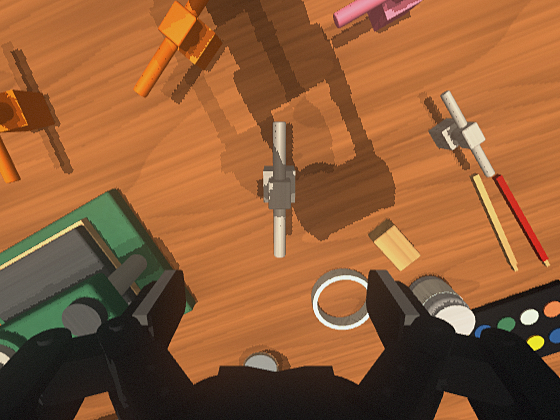

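The large key is at (280,190) with its bar vertical in the picture, from (279,122) to (280,257), so it lies parallel to the tool's z. The small key is at (460,135).

Run:
```python
from h import *
i=bot.camera_info("wrist");i["extrinsics"]=np.load("w1E.npy")
p=cv2.imread("pics/w1.png");D=np.load("w1.npy");C=cloud(i,D)
h=cv2.cvtColor(p,cv2.COLOR_BGR2HSV)
m=np.zeros(D.shape,bool);m[110:265,255:305]=(h[110:265,255:305,1]<90)&(D[110:265,255:305]>0)
P=C[m];z=P[:,2];print(len(P),np.percentile(z,[5,50,95]))
q=P[(z>.066)&(z<.086)];r=cv2.minAreaRect((q[:,:2]*1000).astype(np.float32));print(r)
v,u=np.nonzero(m&(C[...,2]>.074)&(C[...,2]<.086))
for a,b in((115,150),(230,262)):
    k=(v>a)&(v<b);print("rows",v[k].min(),v[k].max(),"u",np.median(u[k]))
    ends=(v[k].min() if a<200 else v[k].max());print(onplane(i,np.median(u[k]),ends,.080))
    vv=v[k].mean();print("  mid",onplane(i,u[k].mean(),vv,.080))
t=P[(z>.0875)];print("blocktop",len(t),cv2.minAreaRect((t[:,:2]*1000).astype(np.float32)),t.mean(0))
```

```text
2395 [0.04436915 0.08246738 0.09084166]
((523.29443359375, 101.83004760742188), (23.23592185974121, 148.3272247314453), 65.93596649169922)
rows 122 149 u 279.0
[0.4542967  0.12842336 0.08      ]
  mid [0.46679364 0.1237722  0.08      ]
rows 231 256 u 279.0
[0.5935627  0.07696287 0.08      ]
  mid [0.57870901 0.08254506 0.08      ]
blocktop 628 ((523.3014526367188, 102.91889190673828), (23.574045181274414, 29.64705467224121), 69.48534393310547) [0.52294026 0.10312768 0.09014227]
```

>>> {"name": "arm_command", "arguments": {"series": [[[0, 0, 0, 4, 0.27, 0.21, 1], [0, 0, 0, 4, 0, 0, 1], [0, 0, 0, 4, 0, 0, 1], [0, 0, 0, 3, 0, 0, 1], [0, 0, 0, 1.5, 0, 0, 1], [0, 0, 0, 0, 0, 0, 1]]]}}

```text
time: 2.4
tool_pos: [0.5207, 0.1105, 0.0811]
tcp_rot: [0.277, 1.551, -0.273]
wrist_force: [-1.1, 0.1, -0.3]
width: 0.998
```

Run:
```python
from h import *
go((.5237,.1026,.079),69.6)
```

```text
t 2.4 pos [0.5207 0.1105 0.0811] jawyaw 69.91 tilt [-1.     0.003  0.002] F [-1.1  0.1 -0.3] T [ 0.02  0.   -0.08] w 0.998 q6 -1.06
 turn(rad) [ 0.005  0.002 -0.003]  shift cm now-frame [ 0.21 -0.64  0.55]  final-frame [ 0.21 -0.64  0.56]
```

>>> {"name": "arm_command", "arguments": {"series": [[[0, 0, 0, 0.2, -0.64, 0.55, 1], [0, 0, 0, 0, 0, 0, 1]]]}}

```text
time: 2.6
tool_pos: [0.5233, 0.104, 0.0798]
tcp_rot: [0.275, 1.551, -0.27]
wrist_force: [1.0, -0.0, -0.2]
width: 0.999
```

Run:
```python
from h import *
go((.5237,.1026,.079),69.6)
p,d=bot.read_camera("wrist");cv2.imwrite("pics/w2.png",p)
```

```text
t 2.6 pos [0.5233 0.104  0.0798] jawyaw 70.09 tilt [-1.     0.003  0.002] F [ 1.  -0.  -0.2] T [ 0.   -0.02 -0.01] w 0.999 q6 -1.08
 turn(rad) [ 0.009  0.002 -0.003]  shift cm now-frame [ 0.08 -0.12  0.08]  final-frame [ 0.08 -0.12  0.09]
```

View pics/w2.png

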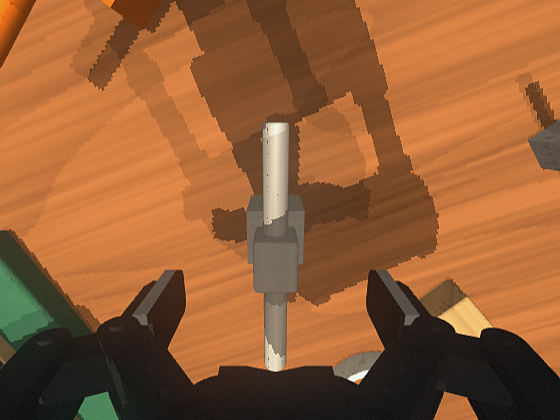

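The block is centred between the fingers: its top face spans about (254–298, 228–292) and the pads sit at about 180 and 370. Now I close the gripper.

>>> {"name": "arm_command", "arguments": {"series": [[[0.009, 0.002, -0.003, 0.08, -0.12, 0.08, 1], [0, 0, 0, 0, 0, 0, 0.15], [0, 0, 0, 0, 0, 0, 0.15], [0, 0, 0, 0, 0, 0, 0], [0, 0, 0, 0, 0, 0, 0], [0, 0, 0, 0, 0, 0, 0], [0, 0, 0, 0, 0, 0, 0], [0, 0, 0, 0, 0, 0, 0]]], "newtons": 80}}

```text
time: 3.45
tool_pos: [0.5276, 0.1032, 0.084]
tcp_rot: [0.284, 1.544, -0.278]
wrist_force: [-1.2, -0.6, 0.4]
width: 0.0
```

Run:
```python
from h import *
go((.5237,.1026,.30),69.6)
p,d=bot.read_camera("wrist");cv2.imwrite("pics/w3.png",p)
```

```text
t 3.45 pos [0.5276 0.1032 0.084 ] jawyaw 69.45 tilt [-1.     0.005  0.008] F [-1.2 -0.6  0.4] T [ 0.   -0.01  0.02] w 0.0 q6 -1.07
 turn(rad) [-0.003  0.008 -0.005]  shift cm now-frame [-21.6   -0.08  -0.18]  final-frame [-21.6   -0.19  -0.34]
```

View pics/w3.png

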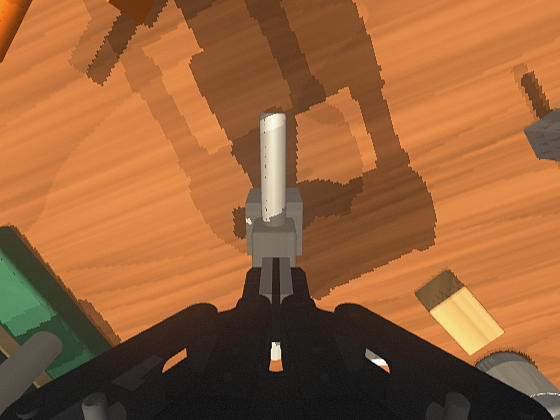

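The gripper shut fully (width 0), so it missed the block. In this picture the fingers meet at (275,280) and the block is at (275,235). I need to find out where the fingers really are.

Run:
```python
from h import *
s=bot.read_state();i=bot.camera_info("wrist");E=np.array(i["extrinsics"]);Rc=R.from_rotvec(s["tcp_rot"])
print(go((.5237,.1026,.079),69.6) and "")
def proj(P):
    c=E[:3,:3].T@(P-E[:3,3]);return (np.array(i["K"])@c)[:2]/c[2],c[2]
for n,o in(("tcp",(0,0,0)),("tip",(.022,0,0)),("tip+z11",(.022,0,.011)),("tip-z11",(.022,0,-.011))): print(n,proj(s["tool_pos"]+Rc.apply(o)))
for n,P in(("blocktop",(.5237,.1026,.09)),("mouth",(.5237,.1026,0))): print(n,proj(np.array(P)))
pw,d=bot.read_camera("wrist");C=cloud(i,d);T=Rc.inv().apply((C-s["tool_pos"]).reshape(-1,3)).reshape(C.shape)
for v in range(215,330,8): print(v,C[v,268].round(4),C[v,285].round(4),"tool",T[v,268].round(4),T[v,285].round(4))
for n,(a,b,c,e) in(("top",(190,130,330,250)),("scene",(200,170,380,340))):
    p,dd=bot.read_camera(n);cv2.imwrite(f"pics/{n}1.png",cv2.resize(p[b:e,a:c],None,fx=4,fy=3.5,interpolation=cv2.INTER_CUBIC))
```

```text
t 3.5 pos [0.5276 0.1032 0.084 ] jawyaw 69.45 tilt [-1.     0.005  0.008] F [-0.2  0.5  0.2] T [-0.06 -0.03 -0.01] w 0.003 q6 -1.07
 turn(rad) [-0.003  0.008 -0.005]  shift cm now-frame [ 0.5  -0.2  -0.35]  final-frame [ 0.5  -0.19 -0.34]

tcp (array([276.95924376, 258.67746875]), np.float64(0.17545077822990648))
tip (array([276.77881057, 243.73120963]), np.float64(0.19647776859571753))
tip+z11 (array([276.76855485, 259.66612117]), np.float64(0.19971294662485808))
tip-z11 (array([276.78940969, 227.26274826]), np.float64(0.19324259056657694))
blocktop (array([273.51419256, 257.73696387]), np.float64(0.16871434315913797))
mouth (array([273.55776001, 210.09874411]), np.float64(0.25453052666593323))
215 [0.5019 0.1077 0.0834] [0.5069 0.1158 0.0777] tool [ 0.0004 -0.0049 -0.0256] [ 0.0062  0.0045 -0.0238]
223 [0.5064 0.1059 0.0826] [0.5118 0.1141 0.0765] tool [ 0.0012 -0.0049 -0.0208] [ 0.0074  0.0046 -0.0187]
231 [0.5091 0.105  0.0875] [0.5124 0.1134 0.0872] tool [-0.0036 -0.0048 -0.0179] [-0.0033  0.0043 -0.0178]
239 [0.5121 0.1039 0.0911] [0.516  0.1121 0.0892] tool [-0.0072 -0.0048 -0
[... 509 characters left out ...]
] tool [-0.0439 -0.004  -0.0113] [-0.0448  0.0031 -0.0118]
287 [0.5152 0.1035 0.1344] [0.5172 0.1099 0.135 ] tool [-0.0505 -0.0038 -0.0114] [-0.0511  0.0029 -0.0117]
295 [0.5161 0.1032 0.1387] [0.517  0.1098 0.141 ] tool [-0.0548 -0.0037 -0.0104] [-0.0571  0.0027 -0.0118]
303 [0.514  0.1042 0.1476] [0.5165 0.1098 0.1471] tool [-0.0637 -0.0035 -0.0126] [-0.0631  0.0025 -0.0122]
311 [0.5138 0.1044 0.1527] [0.5165 0.1096 0.1517] tool [-0.0688 -0.0034 -0.0128] [-0.0677  0.0024 -0.0121]
319 [0.5163 0.1034 0.1534] [0.5161 0.1095 0.1567] tool [-0.0695 -0.0034 -0.0101] [-0.0728  0.0023 -0.0125]
327 [0.5221 0.1011 0.1495] [0.5172 0.109  0.1592] tool [-0.0655 -0.0036 -0.0039] [-0.0753  0.0022 -0.0112]
```

View pics/scene1.png

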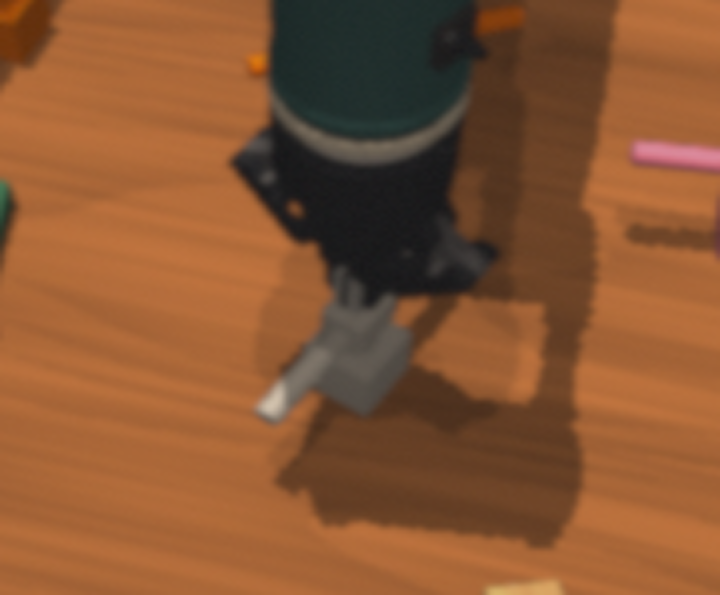

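View pics/top1.png

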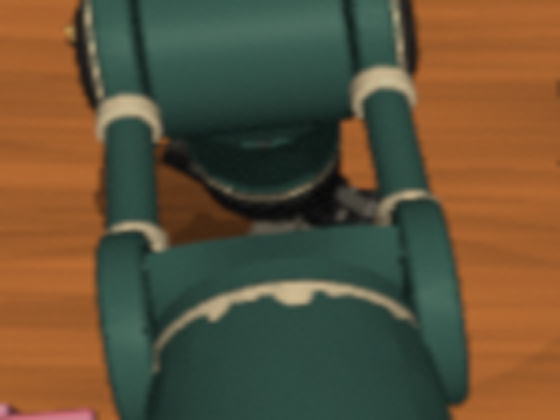

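Run:
```python
from h import *
i=bot.camera_info("wrist");E=np.load("w1E.npy");i["extrinsics"]=E
C=cloud(i,np.load("w1.npy"));tp=np.array([.5208,.1008,.2497]);M=target_rot(69.56)
T=M.inv().apply((C-tp).reshape(-1,3)).reshape(C.shape)
for (u,v) in((165,275),(175,272),(180,290),(150,300),(180,310),(390,290),(380,275),(275,380),(275,372)): print(u,v,T[v,u].round(4))
# now
i=bot.camera_info("wrist");p,d=bot.read_camera("wrist");C=cloud(i,d);s=bot.read_state();T=R.from_rotvec(s["tcp_rot"]).inv().apply((C-s["tool_pos"]).reshape(-1,3)).reshape(C.shape)
cv2.imwrite("pics/w3z.png",cv2.resize(p[190:340,200:350],None,fx=4,fy=4,interpolation=cv2.INTER_CUBIC))
sub=T[200:330,245:310].reshape(-1,3);k=(abs(sub[:,2])<.02)
hist=np.histogram(sub[k][:,0],bins=np.arange(-.09,.03,.004));print(list(zip(hist[1].round(3),hist[0])))
for v in range(255,266): print(v,T[v,264:292:3,0].round(3))
print(np.round(s["q"],3),s["width"])
```

```text
165 275 [-0.0404 -0.0481 -0.0113]
175 272 [-0.0392 -0.0441 -0.0122]
180 290 [-0.0371 -0.0435 -0.0021]
150 300 [-0.0597 -0.0471 -0.0114]
180 310 [-0.0395 -0.0436  0.0066]
390 290 [-0.0527  0.044  -0.0114]
380 275 [-0.0404  0.044  -0.0113]
275 380 [-0.0968 -0.0008 -0.0117]
275 372 [-0.0923 -0.0008 -0.0099]
[(np.float64(-0.09), np.int64(0)), (np.float64(-0.086), np.int64(80)), (np.float64(-0.082), np.int64(7)), (np.float64(-0.078), np.int64(276)), (np.float64(-0.074), np.int64(370)), (np.float64(-0.07), np.int64(400)), (np.float64(-0.066), np.int64(554)), (np.float64(-0.062), np.int64(220)), (np.float64(-0.058), np.int64(473)), (np.float64(-0.054), np.int64(186)), (np.float64(-0.05), np.int64(280)), (np.float64(-0.046), np.int64(286)), (np.float64(-0.042), np.int64(280)), (np.float64(-0.038), np.int64(244)), (np.float64(-0.034), np.int64(245)), (np.float64(-0.03), np.int64(201)), (np.float64(-0.026), np.int64(132)), (np.float64(-0.022), np.int64(8)), (np.float64(-0.018), np.int64(0)), (np.float64(-0.014), np.int64(0)), (np.float64(-0.01), np.int64(858)), (np.float64(-0.006), np.int64(50
[... 474 characters left out ...]
07]
258 [-0.023 -0.023 -0.023 -0.024 -0.023 -0.022 -0.024 -0.025 -0.023 -0.007]
259 [-0.024 -0.023 -0.025 -0.025 -0.025 -0.025 -0.024 -0.024 -0.026 -0.006]
260 [-0.026 -0.027 -0.025 -0.025 -0.027 -0.026 -0.026 -0.026 -0.025 -0.005]
261 [-0.028 -0.027 -0.027 -0.027 -0.028 -0.027 -0.026 -0.026 -0.027 -0.006]
262 [-0.028 -0.027 -0.028 -0.028 -0.027 -0.029 -0.029 -0.028 -0.028 -0.007]
263 [-0.029 -0.03  -0.028 -0.028 -0.029 -0.028 -0.029 -0.028 -0.029 -0.006]
264 [-0.029 -0.03  -0.029 -0.031 -0.03  -0.029 -0.029 -0.03  -0.03  -0.007]
265 [-0.03  -0.031 -0.031 -0.03  -0.031 -0.031 -0.031 -0.03  -0.031 -0.007]
[ 1.460e-01  1.190e-01  2.031e+00  1.000e-03  9.830e-01 -1.066e+00] 0.006900798520546564
```

View pics/w3z.png

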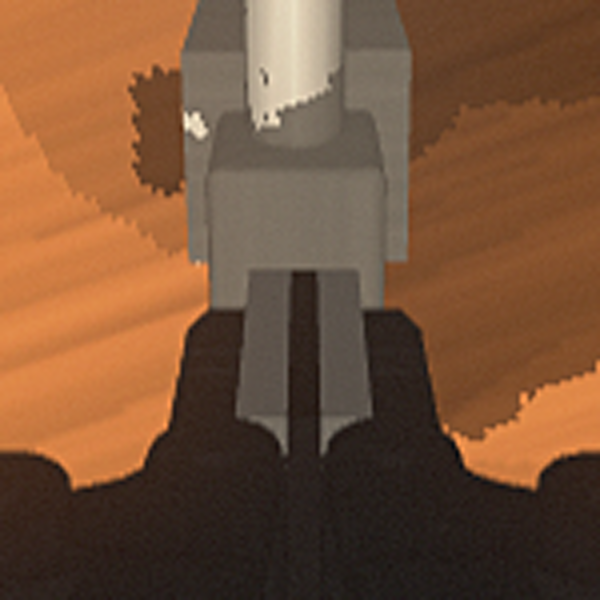

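The depth picture shows the shut fingertips 22 mm behind the reported TCP, not 22 mm ahead. The block top reads correctly at 0.0905, so the camera pose is good. The gripper body at tool x = -0.097 also fits a 44 mm axial offset. I'll use what I measured: the grasp point lies about 42 mm behind the reported TCP. I reopen and recentre.

>>> {"name": "arm_command", "arguments": {"series": [[[0, 0.008, -0.005, 0, -0.2, -0.35, 1], [0, 0, 0, 0, 0, 0, 1], [0, 0, 0, 0, 0, 0, 1], [0, 0, 0, 0, 0, 0, 1], [0, 0, 0, 0, 0, 0, 1], [0, 0, 0, 0, 0, 0, 1]]]}}

```text
time: 4.3
tool_pos: [0.5232, 0.1025, 0.0839]
tcp_rot: [0.281, 1.554, -0.282]
wrist_force: [-0.4, 0.2, -0.4]
width: 0.991
```

Run:
```python
from h import *
go((.5237,.1026,.035),69.6)
```

```text
t 4.3 pos [0.5232 0.1025 0.0839] jawyaw 69.45 tilt [-1.    -0.001 -0.001] F [-0.4  0.2 -0.4] T [-0.02 -0.04 -0.02] w 0.991 q6 -1.07
 turn(rad) [-0.003 -0.001  0.001]  shift cm now-frame [4.89 0.03 0.05]  final-frame [4.89 0.03 0.05]
```

>>> {"name": "arm_command", "arguments": {"series": [[[0, 0, 0, 2, 0, 0.05, 1], [0, 0, 0, 1.7, 0, 0, 1], [0, 0, 0, 1, 0, 0, 1]]]}}

```text
time: 4.6
tool_pos: [0.5266, 0.1028, 0.0384]
tcp_rot: [0.283, 1.548, -0.28]
wrist_force: [-0.7, 0.2, 0.4]
width: 1.001
```

Run:
```python
from h import *
go((.5237,.1026,.035),69.6)
p,d=bot.read_camera("wrist");cv2.imwrite("pics/w4.png",p)
go((.5237,.1026,.035),69.6)
```

```text
t 4.6 pos [0.5266 0.1028 0.0384] jawyaw 69.45 tilt [-1.     0.003  0.004] F [-0.7  0.2  0.4] T [-0.04  0.01 -0.  ] w 1.001 q6 -1.07
 turn(rad) [-0.003  0.004 -0.003]  shift cm now-frame [ 0.34 -0.12 -0.27]  final-frame [ 0.34 -0.12 -0.27]
t 4.65 pos [0.5253 0.1026 0.0368] jawyaw 69.45 tilt [-1.     0.001  0.002] F [-1.6 -0.6 -1.7] T [-0.01  0.05 -0.  ] w 0.996 q6 -1.07
 turn(rad) [-0.003  0.002 -0.001]  shift cm now-frame [ 0.18 -0.05 -0.15]  final-frame [ 0.18 -0.05 -0.15]
```

View pics/w4.png

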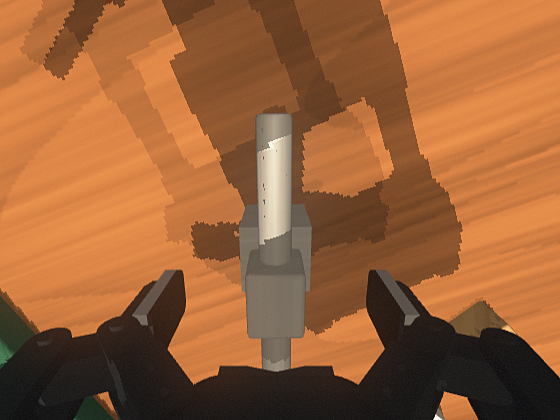

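The block's top face, (246–305, 272–338), is now level with the pads, so I close again.

>>> {"name": "arm_command", "arguments": {"series": [[[0, 0.002, -0.001, 0.15, -0.05, -0.15, 1], [0, 0, 0, 0, 0, 0, 0.4], [0, 0, 0, 0, 0, 0, 0.2], [0, 0, 0, 0, 0, 0, 0], [0, 0, 0, 0, 0, 0, 0], [0, 0, 0, 0, 0, 0, 0], [0, 0, 0, 0, 0, 0, 0], [0, 0, 0, 0, 0, 0, 0]]], "newtons": 80}}

```text
time: 5.45
tool_pos: [0.5249, 0.1029, 0.0371]
tcp_rot: [0.282, 1.55, -0.28]
wrist_force: [0.3, 0.5, -1.4]
width: 0.271
```

Run:
```python
from h import *
go((.5237,.1026,.20),69.6)
p,d=bot.read_camera("wrist");cv2.imwrite("pics/w5.png",p)
```

```text
t 5.45 pos [0.5249 0.1029 0.0371] jawyaw 69.45 tilt [-1.     0.001  0.002] F [ 0.3  0.5 -1.4] T [-0.01 -0.03 -0.02] w 0.271 q6 -1.07
 turn(rad) [-0.003  0.002 -0.001]  shift cm now-frame [-16.29  -0.05  -0.07]  final-frame [-16.29  -0.07  -0.1 ]
```

View pics/w5.png

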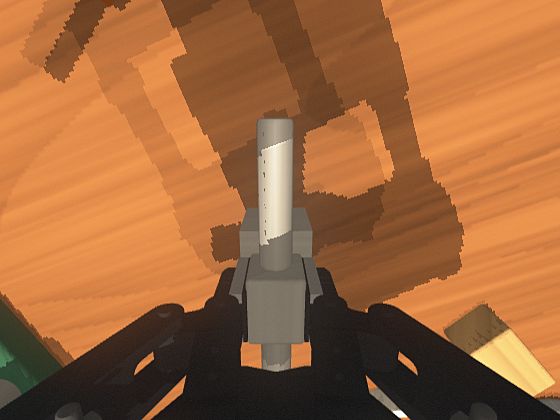

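Gripped: width 0.271 is 23 mm, against the 24 mm block. I lift, then turn −17.5° towards the drive angle and move beside the drive to look at it.

>>> {"name": "arm_command", "arguments": {"series": [[[0, 0, 0, -1, 0, 0, 0], [0, 0, 0, -3, 0, 0, 0], [0, 0, 0, -4.5, 0, 0, 0], [0, 0, 0, -4.5, 0, 0, 0], [0, 0, 0, -4.5, 0, 0, 0], [0, 0, 0, -4, 0, 0, 0]]]}}

```text
time: 6.1
tool_pos: [0.5153, 0.1013, 0.2497]
tcp_rot: [0.276, 1.575, -0.288]
wrist_force: [1.5, 0.6, -3.2]
width: 0.269
```

Run:
```python
from h import *
go((.644,-.21,.26),52)
```

```text
t 6.1 pos [0.5153 0.1013 0.2497] jawyaw 69.46 tilt [-1.    -0.011 -0.021] F [ 1.5  0.6 -3.2] T [ 0.04 -0.14  0.02] w 0.269 q6 -1.07
 turn(rad) [ 0.305 -0.019  0.015]  shift cm now-frame [ -1.23 -24.65  22.95]  final-frame [ -1.03 -16.61  29.3 ]
```

>>> {"name": "arm_command", "arguments": {"series": [[[0.1, -0.019, 0.015, -1, 0, 0, 0], [0.1, 0, 0, 0, 0, 0, 0], [0.105, 0, 0, 0, 0, 0, 0], [0, 0, 0, 0, -2.3, 4.1, 0], [0, 0, 0, 0, -2.3, 4.1, 0], [0, 0, 0, 0, -2.3, 4.1, 0], [0, 0, 0, 0, -2.3, 4.1, 0], [0, 0, 0, 0, -2.3, 4.1, 0], [0, 0, 0, 0, -2.3, 4.1, 0], [0, 0, 0, 0, -1.5, 3, 0]]]}}

```text
time: 7.1
tool_pos: [0.6386, -0.1935, 0.273]
tcp_rot: [0.532, 1.497, -0.51]
wrist_force: [0.4, 1.0, -3.7]
width: 0.265
```

Run:
```python
from h import *
go((.644,-.21,.26),52)
```

```text
t 7.1 pos [ 0.6386 -0.1935  0.273 ] jawyaw 51.81 tilt [-1.     0.016  0.005] F [ 0.4  1.  -3.7] T [0.06 0.02 0.04] w 0.265 q6 -1.25
 turn(rad) [-0.003  0.005 -0.016]  shift cm now-frame [ 1.29 -0.98  1.44]  final-frame [ 1.3  -0.97  1.44]
```

>>> {"name": "arm_command", "arguments": {"series": [[[0, 0.005, -0.016, 0.8, -0.9, 1.4, 0], [0, 0, 0, 0, 0, 0, 0]]]}}

```text
time: 7.3
tool_pos: [0.6441, -0.2152, 0.2635]
tcp_rot: [0.525, 1.509, -0.528]
wrist_force: [-0.6, -0.3, -4.0]
width: 0.27
```

Run:
```python
from h import *
go((.644,-.21,.26),52)
i=bot.camera_info("wrist");p,d=bot.read_camera("wrist");i2=bot.camera_info("wrist")
print(np.abs(np.array(i["extrinsics"])-i2["extrinsics"]).max())
cv2.imwrite("pics/w6.png",p);np.save("w6.npy",d);np.save("w6E.npy",i["extrinsics"])
go((.644,-.21,.26),52)
```

```text
t 7.3 pos [ 0.6441 -0.2152  0.2635] jawyaw 51.49 tilt [-1.    -0.003 -0.002] F [-0.6 -0.3 -4. ] T [0.02 0.04 0.01] w 0.27 q6 -1.26
 turn(rad) [-0.009 -0.002  0.003]  shift cm now-frame [ 0.35  0.4  -0.33]  final-frame [ 0.35  0.41 -0.32]
0.001126073856052734
t 7.35 pos [ 0.6441 -0.2143  0.2644] jawyaw 51.52 tilt [-1.    -0.002 -0.001] F [ 0.9 -0.1 -3.1] T [-0.02 -0.02  0.01] w 0.271 q6 -1.26
 turn(rad) [-0.008 -0.001  0.002]  shift cm now-frame [ 0.44  0.33 -0.27]  final-frame [ 0.44  0.33 -0.27]
```

View pics/w6.png

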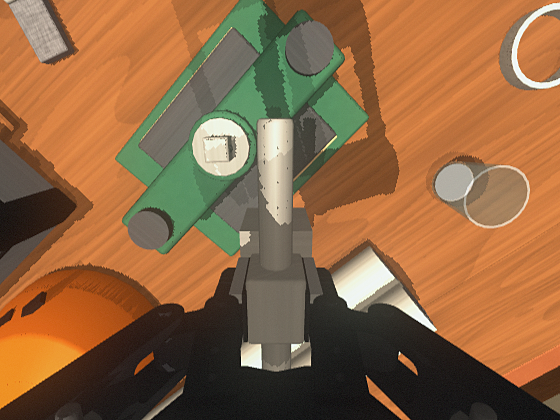

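The drive's square top is at about (217,149) on the pale collar, nearly parallel to the image axes. I measure it precisely.

Run:
```python
from h import *
i=bot.camera_info("wrist");i["extrinsics"]=np.load("w6E.npy");D=np.load("w6.npy");C=cloud(i,D);p=cv2.imread("pics/w6.png")
cv2.imwrite("pics/w6z.png",cv2.resize(p[110:190,175:260],None,fx=7,fy=7,interpolation=cv2.INTER_CUBIC))
B=C[110:190,175:262].reshape(-1,3);z=B[:,2]
for lo,hi in((.1775,.19),(.170,.19),(.155,.166)):
    q=B[(z>lo)&(z<hi)];f=(q[:,:2]*1000).astype(np.float32)
    print(lo,len(q),q.mean(0).round(4),cv2.minAreaRect(f),cv2.minEnclosingCircle(f))
# top face by brightness?
g=cv2.cvtColor(p,cv2.COLOR_BGR2GRAY);print(g[128:172:3,198:240:2])
```

```text
0.1775 633 [ 0.5735 -0.2183  0.1818] ((573.4939575195312, -218.97311401367188), (19.129331588745117, 19.186256408691406), 53.90711212158203) ((573.6251220703125, -218.8871307373047), 13.222210884094238)
0.17 696 [ 0.5738 -0.2177  0.181 ] ((574.0453491210938, -218.1868896484375), (21.06368637084961, 19.18575668334961), 54.0090217590332) ((573.6251220703125, -218.8871307373047), 13.222210884094238)
0.155 1910 [ 0.5732 -0.2171  0.1603] ((573.345947265625, -218.68898010253906), (47.00920486450195, 47.14524459838867), 0.6031937599182129) ((573.413818359375, -218.9552764892578), 23.94778823852539)
[[197 221 243 242 241 239 240 238 240 240 241 241 240 240 240 240 241 241
  240 240 241]
 [225 221 224 220 232 239 239 238 242 241 241 240 241 242 241 241 240 242
  240 241 238]
 [226 218 221 222 225 231 246 185 242 243 249 238 229 189 247 234 252 246
  244 242 239]
 [227 219 218 173 158 151 138 168 162 168 164 171 177 180 186  81  77 158
  147 227 229]
 [225 219 197 243 222 222 212 217 236 240 242 244 244 253 184  84  85 144
  102 228 219]
 [224 220 225 210 242 241 237 237 240 238 242 232 242 252 185  84  88 123
  109 230 220]
 [222 221 223 201 243 241 237 239 242 242 218 223 222 227 194  89  80 104
  117 196 222]
 [223 223 221 187 232 243 229 216 221 221 221 225 223 223 198 128  70  69
  119 193 221]
 [221 226 220 208 223 224 219 216 222 221 220 223 222 222 144 140  76 110
  113 158 221]
 [218 225 218 198 225 224 221 215 220 221 219 221 224 220 215 168  87 105
  115 232 220]
 [217 223 219 213 223 223 220 216 220 222 215 222 224 220 220 173  84  97
  238 220 221]
 [218 221 218 223 201 206 197 186 176 175 173 167 177 174 169 183 208 228
  221 216 215]
 [143 231 220 220 222 220 224 220 238 218 224 218 222 218 219 223 220 223
  222 218 218]
 [114 108 211 219 222 219 219 218 214 241 221 218 220 219 218 218 218 221
  221 217 218]
 [104 112 113 134 232 221 219 215 217 240 219 219 217 219 218 222 219 220
  220 228 138]]
```

View pics/w6z.png

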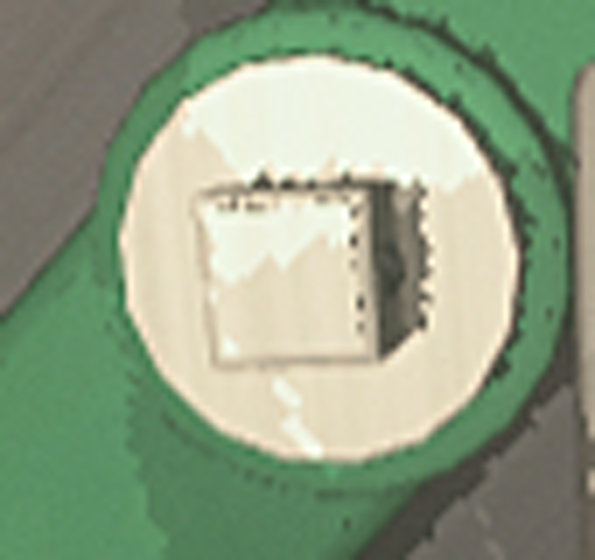

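Run:
```python
from h import *
i=bot.camera_info("wrist");i["extrinsics"]=np.load("w6E.npy")
P=[onplane(i,175+a/7,110+b/7,.1795) for a,b in((200,190),(370,185),(377,358),(215,365))]
P=np.array(P)[:,:2];print(P.round(4),P.mean(0).round(4))
for k in range(4):
    d=P[(k+1)%4]-P[k];print(np.linalg.norm(d).round(4),(np.degrees(np.arctan2(d[1],d[0]))%90).round(1))
# key in the picture: hub/bar yaw & block relative to the tool
D=np.load("w6.npy");C=cloud(i,D);B=C[115:345,235:315].reshape(-1,3)
s=bot.read_state();T=R.from_rotvec(s["tcp_rot"]).inv().apply(B-s["tool_pos"])
z=B[:,2]
k=(T[:,2]<-.02)&(T[:,0]>-.06)&(T[:,0]<-.035)&(abs(T[:,1])<.008);q=T[k];print("bar fit y vs z",k.sum(),np.polyfit(q[:,2],q[:,1],1),"x",np.percentile(q[:,0],[2,50]),"end z",q[:,2].min(),"x slope",np.polyfit(q[:,2],q[:,0],1))
k=(T[:,0]<-.0475)&(T[:,0]>-.06)&(abs(T[:,2])<.03)&(abs(T[:,1])<.0125);print("block",T[k].mean(0),T[k][:,1].min(),T[k][:,1].max(),T[k][:,2].min(),T[k][:,2].max())
k=(T[:,0]<.005)&(T[:,0]>-.02)&(abs(T[:,1])<.022);print("hub",T[k].min(0),T[k].max(0))
```

```text
[[ 0.5609 -0.2203]
 [ 0.572  -0.2054]
 [ 0.5866 -0.2171]
 [ 0.5759 -0.2318]] [ 0.5739 -0.2187]
0.0186 53.1
0.0187 51.3
0.0181 53.9
0.019 52.6
bar fit y vs z 4802 [ 0.0027284  -0.00127528] x [-0.04623066 -0.04445562] end z -0.07469419461099826 x slope [ 0.00079395 -0.04406763]
block [-0.05231947 -0.00012681 -0.00215961] -0.012492215984508828 0.012497947180640675 -0.01608345543728216 0.015462825079234657
hub [-0.00904593 -0.02057501 -0.0198269 ] [ 0.00492577  0.01754499 -0.0041265 ]
```

The square is at 52.9° ± 1 (mod 90) and its centre is at (0.5737,-0.2188). The key is straight in the grip, with its mouth 38 mm below the reported TCP and an axis offset of -1.3 mm in y in the same camera. I move above the drive.

Run:
```python
from h import *
go((.5745,-.2178,.235),52.9)
```

```text
t 7.35 pos [ 0.6441 -0.2143  0.2644] jawyaw 51.52 tilt [-1.    -0.002 -0.001] F [ 0.9 -0.1 -3.1] T [-0.02 -0.02  0.01] w 0.271 q6 -1.26
 turn(rad) [-0.024 -0.001  0.002]  shift cm now-frame [ 2.95 -4.6  -5.22]  final-frame [ 2.94 -4.48 -5.34]
```

>>> {"name": "arm_command", "arguments": {"series": [[[-0.024, -0.001, 0.002, 0, 0, 0, 0], [0, 0, 0, 0.5, -1.5, -1.8, 0], [0, 0, 0, 0.5, -1.5, -1.8, 0], [0, 0, 0, 0.4, -1.3, -1.6, 0], [0, 0, 0, 0, 0, 0, 0], [0, 0, 0, 0, 0, 0, 0]]]}}

```text
time: 7.95
tool_pos: [0.573, -0.2093, 0.2525]
tcp_rot: [0.5, 1.512, -0.493]
wrist_force: [-0.3, 0.2, -4.4]
width: 0.272
```

Run:
```python
from h import *
go((.5745,-.2178,.235),52.9)
```

```text
t 7.95 pos [ 0.573  -0.2093  0.2525] jawyaw 53.68 tilt [-1.     0.004 -0.001] F [-0.3  0.2 -4.4] T [0.02 0.02 0.04] w 0.272 q6 -1.33
 turn(rad) [ 0.014 -0.001 -0.004]  shift cm now-frame [ 1.75 -0.6   0.63]  final-frame [ 1.75 -0.58  0.63]
```

>>> {"name": "arm_command", "arguments": {"series": [[[0.014, -0.001, -0.004, 0.8, -0.6, 0.63, 0], [0, 0, 0, 0, 0, 0, 0]]]}}

```text
time: 8.15
tool_pos: [0.5756, -0.2171, 0.2454]
tcp_rot: [0.506, 1.508, -0.506]
wrist_force: [0.2, 0.6, -4.2]
width: 0.272
```

Run:
```python
from h import *
go((.5745,-.2178,.235),52.9)
for n,(a,b,c,e) in(("scene",(60,120,200,260)),("top",(330,110,470,230))):
    p,dd=bot.read_camera(n);cv2.imwrite(f"pics/{n}2.png",cv2.resize(p[b:e,a:c],None,fx=4,fy=4,interpolation=cv2.INTER_CUBIC))
go((.5745,-.2178,.225),52.9)
```

```text
t 8.15 pos [ 0.5756 -0.2171  0.2454] jawyaw 52.98 tilt [-1.     0.001  0.003] F [ 0.2  0.6 -4.2] T [ 0.01  0.04 -0.01] w 0.272 q6 -1.33
 turn(rad) [ 0.001  0.003 -0.001]  shift cm now-frame [ 1.04 -0.13 -0.05]  final-frame [ 1.04 -0.13 -0.05]
t 8.25 pos [ 0.5762 -0.2168  0.2465] jawyaw 52.98 tilt [-1.     0.002  0.004] F [-0.7  0.3 -3.3] T [ 0.02 -0.01 -0.05] w 0.268 q6 -1.33
 turn(rad) [ 0.001  0.004 -0.002]  shift cm now-frame [ 2.15 -0.19 -0.08]  final-frame [ 2.15 -0.18 -0.08]
```

View pics/scene2.png

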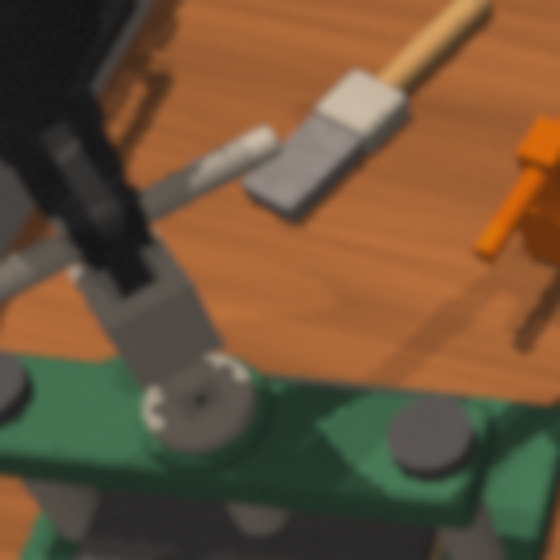

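The hub hangs just above the collar and drive, at about (185,360) in the crop, and looks lined up. I descend gently.

>>> {"name": "arm_command", "arguments": {"series": [[[0, 0.004, -0.002, 1.0, -0.19, -0.08, 0], [0, 0, 0, 0.6, 0, 0, 0], [0, 0, 0, 0, 0, 0, 0]]]}}

```text
time: 8.55
tool_pos: [0.5753, -0.218, 0.2289]
tcp_rot: [0.506, 1.511, -0.505]
wrist_force: [1.0, -0.4, -2.9]
width: 0.274
```

Run:
```python
from h import *
go((.5745,-.2178,.215),52.9)
```

```text
t 8.55 pos [ 0.5753 -0.218   0.2289] jawyaw 53.01 tilt [-1.     0.    -0.001] F [ 1.  -0.4 -2.9] T [-0.03 -0.   -0.01] w 0.274 q6 -1.33
 turn(rad) [ 0.002 -0.001 -0.   ]  shift cm now-frame [ 1.39 -0.03 -0.07]  final-frame [ 1.39 -0.03 -0.07]
```

>>> {"name": "arm_command", "arguments": {"series": [[[0.002, 0, 0, 0.5, -0.03, -0.07, 0], [0, 0, 0, 0.3, 0, 0, 0]]]}}

```text
time: 8.75
tool_pos: [0.5745, -0.2178, 0.22]
tcp_rot: [0.508, 1.512, -0.507]
wrist_force: [-0.2, -0.1, -3.4]
width: 0.27
```

Run:
```python
from h import *
go((.5745,-.2178,.211),52.9)
```

```text
t 8.75 pos [ 0.5745 -0.2178  0.22  ] jawyaw 52.88 tilt [-1.     0.    -0.001] F [-0.2 -0.1 -3.4] T [-0.01  0.06  0.03] w 0.27 q6 -1.33
 turn(rad) [-0.    -0.001 -0.   ]  shift cm now-frame [ 0.9  0.  -0. ]  final-frame [ 0.9  0.  -0. ]
```

Exactly on target with no contact yet. I go on in 2 mm steps.

>>> {"name": "arm_command", "arguments": {"series": [[[0, 0, 0, 0.2, 0, 0, 0], [0, 0, 0, 0.2, 0, 0, 0]]]}}

```text
time: 8.95
tool_pos: [0.5745, -0.218, 0.2162]
tcp_rot: [0.507, 1.511, -0.507]
wrist_force: [-1.6, 0.6, 3.9]
width: 0.269
```

Run:
```python
from h import *
go((.5745,-.2178,.211),52.9)
```

```text
t 8.95 pos [ 0.5745 -0.218   0.2162] jawyaw 52.88 tilt [-1.    -0.    -0.001] F [-1.6  0.6  3.9] T [ 0.11  0.41 -0.03] w 0.269 q6 -1.33
 turn(rad) [-0.    -0.001  0.   ]  shift cm now-frame [ 0.52  0.02 -0.02]  final-frame [ 0.52  0.02 -0.02]
```

>>> {"name": "arm_command", "arguments": {"series": [[[0, 0, 0, 0, 0, -0.05, 0], [0, 0, 0, 0, 0, 0, 0]]]}}

```text
time: 9.15
tool_pos: [0.5744, -0.2181, 0.2167]
tcp_rot: [0.507, 1.51, -0.507]
wrist_force: [-0.1, 0.1, -3.3]
width: 0.269
```

Run:
```python
from h import *
go((.5745,-.2178,.211),52.9)
```

```text
t 9.15 pos [ 0.5744 -0.2181  0.2167] jawyaw 52.88 tilt [-1.    -0.     0.001] F [-0.1  0.1 -3.3] T [-0.01  0.02 -0.03] w 0.269 q6 -1.33
 turn(rad) [-0.     0.001  0.   ]  shift cm now-frame [ 0.57  0.03 -0.01]  final-frame [ 0.57  0.03 -0.01]
```

>>> {"name": "arm_command", "arguments": {"series": [[[0, 0, 0, 0.1, 0, -0.05, 0], [0, 0, 0, 0.15, 0, 0, 0]]]}}

```text
time: 9.35
tool_pos: [0.5744, -0.2183, 0.2152]
tcp_rot: [0.506, 1.508, -0.508]
wrist_force: [-0.4, -1.0, -3.5]
width: 0.266
```

Run:
```python
from h import *
go((.5745,-.2178,.211),52.9)
```

```text
t 9.35 pos [ 0.5744 -0.2183  0.2152] jawyaw 52.88 tilt [-1.    -0.     0.003] F [-0.4 -1.  -3.5] T [-0.26  0.19 -0.  ] w 0.266 q6 -1.33
 turn(rad) [-0.     0.003  0.   ]  shift cm now-frame [ 0.42  0.05 -0.02]  final-frame [ 0.42  0.05 -0.02]
```

No vertical force and already 5 mm below the drive's top, so the key seems to have entered. I continue.

>>> {"name": "arm_command", "arguments": {"series": [[[0, 0.003, 0, 0.2, 0, 0, 0], [0, 0, 0, 0.15, 0, 0, 0]]]}}

```text
time: 9.55
tool_pos: [0.5743, -0.2184, 0.2112]
tcp_rot: [0.507, 1.511, -0.507]
wrist_force: [-0.1, -0.6, -3.9]
width: 0.269
```

Run:
```python
from h import *
go((.5745,-.2178,.198),52.9)
```

```text
t 9.55 pos [ 0.5743 -0.2184  0.2112] jawyaw 52.88 tilt [-1. -0. -0.] F [-0.1 -0.6 -3.9] T [-0.11 -0.05  0.01] w 0.269 q6 -1.33
 turn(rad) [-0. -0.  0.]  shift cm now-frame [ 1.32  0.06 -0.02]  final-frame [ 1.32  0.06 -0.02]
```

>>> {"name": "arm_command", "arguments": {"series": [[[0, 0, 0, 0.15, 0, 0, 0], [0, 0, 0, 0.15, 0, 0, 0]]]}}

```text
time: 9.75
tool_pos: [0.5745, -0.2184, 0.2079]
tcp_rot: [0.507, 1.511, -0.507]
wrist_force: [-0.2, -0.5, 3.0]
width: 0.268
```

Run:
```python
from h import *
go((.5745,-.2178,.198),52.9)
```

```text
t 9.75 pos [ 0.5745 -0.2184  0.2079] jawyaw 52.88 tilt [-1. -0. -0.] F [-0.2 -0.5  3. ] T [-0.01  0.2  -0.  ] w 0.268 q6 -1.33
 turn(rad) [-0. -0.  0.]  shift cm now-frame [ 0.99  0.05 -0.04]  final-frame [ 0.99  0.05 -0.04]
```

>>> {"name": "arm_command", "arguments": {"series": [[[0, 0, 0, 0.15, 0, 0, 0], [0, 0, 0, 0.15, 0, 0, 0]]]}}

```text
time: 9.95
tool_pos: [0.5748, -0.2186, 0.2068]
tcp_rot: [0.507, 1.51, -0.507]
wrist_force: [-2.6, 0.3, 5.2]
width: 0.272
```

Run:
```python
from h import *
go((.5745,-.2178,.198),52.9)
```

```text
t 9.95 pos [ 0.5748 -0.2186  0.2068] jawyaw 52.89 tilt [-1.    -0.     0.001] F [-2.6  0.3  5.2] T [0.13 0.66 0.05] w 0.272 q6 -1.33
 turn(rad) [-0.     0.001  0.   ]  shift cm now-frame [ 0.88  0.05 -0.08]  final-frame [ 0.88  0.05 -0.08]
```

>>> {"name": "arm_command", "arguments": {"series": [[[0, 0.001, 0, 0.25, 0, -0.06, 0], [0, 0, 0, 0.25, 0, -0.03, 0]]]}}

```text
time: 10.15
tool_pos: [0.5751, -0.2188, 0.2045]
tcp_rot: [0.506, 1.507, -0.507]
wrist_force: [-2.1, -0.4, 4.3]
width: 0.269
```

Run:
```python
from h import *
go((.5745,-.2178,.198),52.9)
```

```text
t 10.15 pos [ 0.5751 -0.2188  0.2045] jawyaw 52.9 tilt [-1.     0.     0.004] F [-2.1 -0.4  4.3] T [-0.07  0.47 -0.02] w 0.269 q6 -1.33
 turn(rad) [ 0.     0.004 -0.   ]  shift cm now-frame [ 0.65  0.05 -0.11]  final-frame [ 0.65  0.05 -0.11]
```

>>> {"name": "arm_command", "arguments": {"series": [[[0, 0.004, 0, 0.3, 0, -0.06, 0], [0, 0, 0, 0.3, 0, -0.03, 0]]]}}

```text
time: 10.35
tool_pos: [0.5749, -0.2188, 0.1995]
tcp_rot: [0.506, 1.509, -0.507]
wrist_force: [-0.3, -1.5, -2.7]
width: 0.268
```

Run:
```python
from h import *
go((.5745,-.2178,.198),52.9)
```

```text
t 10.35 pos [ 0.5749 -0.2188  0.1995] jawyaw 52.91 tilt [-1.     0.     0.002] F [-0.3 -1.5 -2.7] T [-0.2   0.14  0.01] w 0.268 q6 -1.33
 turn(rad) [ 0.     0.002 -0.   ]  shift cm now-frame [ 0.15  0.06 -0.1 ]  final-frame [ 0.15  0.06 -0.09]
```

The force dropped, so the ball is clicking in, with about 1.5–2.5 mm left. I press on until it bottoms out.

>>> {"name": "arm_command", "arguments": {"series": [[[0, 0.002, 0, 0.15, 0, 0, 0], [0, 0, 0, 0.15, 0, 0, 0]]]}}

```text
time: 10.55
tool_pos: [0.5746, -0.2186, 0.197]
tcp_rot: [0.507, 1.511, -0.507]
wrist_force: [-6.3, 0.5, 17.2]
width: 0.271
```

Run:
```python
from h import *
go((.5745,-.2178,.198),52.9)
```

```text
t 10.55 pos [ 0.5746 -0.2186  0.197 ] jawyaw 52.9 tilt [-1.     0.    -0.001] F [-6.3  0.5 17.2] T [ 0.12  1.15 -0.  ] w 0.271 q6 -1.33
 turn(rad) [ 0.    -0.001 -0.   ]  shift cm now-frame [-0.1   0.06 -0.06]  final-frame [-0.1   0.06 -0.06]
```

It bottomed at 21 N with the reported z at 0.197, i.e. the mouth at about 0.160. One more light push to confirm it stalls.

>>> {"name": "arm_command", "arguments": {"series": [[[0, 0, 0, 0.15, 0, -0.03, 0]]]}}

```text
time: 10.65
tool_pos: [0.5745, -0.2185, 0.197]
tcp_rot: [0.507, 1.511, -0.507]
wrist_force: [-3.1, 0.2, 8.2]
width: 0.27
```

Run:
```python
from h import *
go((.5745,-.2178,.198),52.9)
```

```text
t 10.65 pos [ 0.5745 -0.2185  0.197 ] jawyaw 52.9 tilt [-1.  0.  0.] F [-3.1  0.2  8.2] T [-0.06  0.74 -0.06] w 0.27 q6 -1.33
 turn(rad) [ 0.  0. -0.]  shift cm now-frame [-0.1   0.05 -0.05]  final-frame [-0.1   0.05 -0.05]
```

It stalled, so the key is home. I release with the arm still, to keep side loads off, and then rise straight up.

>>> {"name": "arm_command", "arguments": {"series": [[[0, 0, 0, 0, 0, 0, 0], [0, 0, 0, 0, 0, 0, 0.6], [0, 0, 0, 0, 0, 0, 1], [0, 0, 0, 0, 0, 0, 1], [0, 0, 0, 0, 0, 0, 1], [0, 0, 0, 0, 0, 0, 1]]]}}

```text
time: 11.25
tool_pos: [0.575, -0.2175, 0.1952]
tcp_rot: [0.509, 1.511, -0.505]
wrist_force: [-0.5, -0.2, -0.2]
width: 0.999
```

Run:
```python
from h import *
go((.5745,-.2178,.3),52.9)
```

```text
t 11.25 pos [ 0.575  -0.2175  0.1952] jawyaw 52.89 tilt [-1.     0.002 -0.001] F [-0.5 -0.2 -0.2] T [ 0.04 -0.01  0.02] w 0.999 q6 -1.33
 turn(rad) [-0.    -0.001 -0.002]  shift cm now-frame [-10.48  -0.03  -0.04]  final-frame [-10.48  -0.05  -0.03]
```

>>> {"name": "arm_command", "arguments": {"series": [[[0, 0, 0, -1.5, 0, 0, 1], [0, 0, 0, -3, 0, 0, 1], [0, 0, 0, -4, 0, 0, 1], [0, 0, 0, -3.5, 0, 0, 1], [0, 0, 0, -3, 0, 0, 1], [0, 0, 0, 0, 0, 0, 1]]]}}

```text
time: 11.85
tool_pos: [0.5744, -0.2175, 0.3545]
tcp_rot: [0.509, 1.512, -0.505]
wrist_force: [1.3, 0.2, 1.0]
width: 1.001
```

Run:
```python
from h import *
s=bot.read_state();go((.5745,-.2178,.3),52.9)
i=bot.camera_info("wrist");p,d=bot.read_camera("wrist");cv2.imwrite("pics/w7.png",p)
C=cloud(i,d);m=np.hypot(C[...,0]-.574,C[...,1]+.2185)<.011;m&=(d>0)&(C[...,2]<.27)
z=C[...,2][m];print("block top z",len(z),np.percentile(z,[50,90]),)
for n in("scene","top"):
    p,d=bot.read_camera(n);cv2.imwrite(f"pics/{n}3.png",p);C=cloud(bot.camera_info(n),d)
    m=(np.hypot(C[...,0]-.574,C[...,1]+.2185)<.03)&(C[...,2]>.225)&(C[...,2]<.262);z=C[...,2][m];print(n,len(z),np.percentile(z,[50,90,97]) if len(z) else "")
    m=(np.hypot(C[...,0]-.54,C[...,1]-.317)<.015)&(C[...,2]>.05);print("small",C[m].mean(0) if m.any() else "")
```

```text
t 11.85 pos [ 0.5744 -0.2175  0.3545] jawyaw 52.89 tilt [-1.     0.002 -0.002] F [1.3 0.2 1. ] T [-0.03 -0.02 -0.04] w 1.001 q6 -1.33
 turn(rad) [-0.    -0.002 -0.002]  shift cm now-frame [ 5.45 -0.03  0.03]  final-frame [ 5.45 -0.02  0.02]
block top z 470 [0.25038266 0.25117708]
scene 548 [0.24265004 0.24996858 0.25074227]
small [0.5425528  0.31682089 0.06448973]
top 274 [0.24821488 0.25088374 0.25218178]
small [0.53896529 0.31487534 0.06528215]
```

View pics/w7.png

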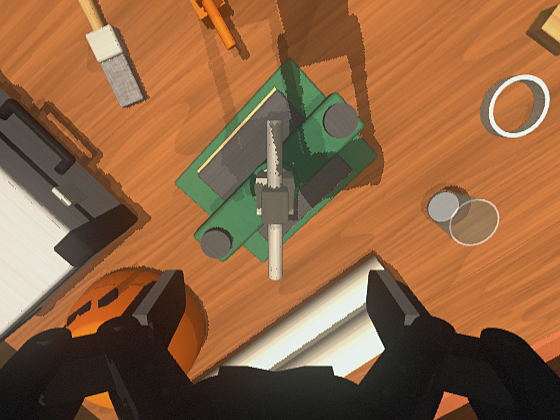

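View pics/scene3.png

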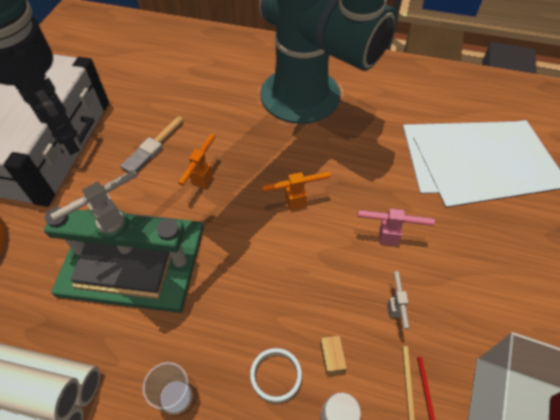

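The key stands upright on the press: in the wrist view its block is at (275,203), and in the scene view it is at (105,210). The block top reads 0.250 m, which is 160 + 90 mm, so it is fully home. The small key hasn't moved, and the gripper is open and clear.

```bash
python3 -c "
from workcell import bot
bot.finish_job();print(bot.read_state()['time'])"
```

```text
the job is handed in; nothing more can be done
the job is handed in; nothing more can be done
```

The larger steel key is fully home on the drive, released, and the job is handed in. The clock read about 12 s at handover, out of the 51 s allowed.

- **Finding the square:** the wrist camera showed its sides turned 52.9° in world axes. I turned the key to match and eased it past the taper by feel.
- **Pushing it home:** the ball resisted with about 9 N, then the force dropped as it clicked. At the bottom stop I read about 21 N, well under 45 N, and a further push moved nothing.
- **Last checks:** the block top reads 0.250 m in the wrist view, and 0.250–0.252 m in the upper depth readings of the fixed cameras. The expected height is 0.160 + 0.090 m. The smaller key stands where it was, and the gripper is open and clear.

**What disagreed:**
- **Fingertip offset:** the fingertips really stand about 22 mm behind the reported TCP, not 22 mm ahead as the interface text says. Because of this my first grasp closed on air above the key. I measured the offset from depth and worked with that.
- **Camera mismatch:** the two fixed cameras differed by about 5 mm sideways, so I used the wrist camera for the fit.

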